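# Park the heavy weight crate in its corner stop

## Robot

A 6-joint arm with a two-finger parallel gripper is mounted at the origin on a cart in front of the work surface, level with it; the furniture and walls round the work are solid. World frame = base frame: x ahead of the robot, y to its left, z up, the work surface at z = 0. Lengths are in mm, angles in degrees, forces in N, time in s.
With the tool pointing down it reaches from about 325 to 925 mm from the base axis. Payload 3.1 kg.
Tool frame: the origin (TCP) lies at the very end of the fingers, on their centre line; the grasp point (between the pads) lies grasp_offset behind it (grasp_offset is the distance from the TCP to the grasp point, in mm); z points along the fingers, y is the line along which they close (so a half turn about z gives the same grasp; the last joint's range is limited). The gripper opens to 85 mm and grips with 20 to 120 N. Pads are 22 mm wide; open, the fingers measure 114 mm over their backs; the gripper's body (76 mm by 85 mm) begins 54 mm behind the grasp point. The pads swing forward as they close: fully open they stand 13 mm farther back than shut.
Start: joints at [56.654, 12.427, 92.441, -0, 75.132, -6.429], TCP at [282.927, 557.307, 208.5] pointing down, gripper open.
Joint ranges: [-157.48, 157.48], [-44.54, 120.13], [17.64, 146.25], [-64.5, 244.5], [7.68, 150.69], [-147.95, 147.95]. Speed limits (degrees/s): [159.86, 159.86, 180, 180, 180, 180].

## Interface

Orientations are given as [roll, pitch, yaw] about the fixed x, y, z axes, in that order (R = Rz(yaw) Ry(pitch) Rx(roll)).
In Python, from station import * gives the robot as it stands. Calls block until the motion is done:
- goto(position, orientation): joint-space move of the TCP to a pose.
- move_l(position, attitude=None, speed=150): straight line of the TCP; attitude=None keeps the orientation; speed is the mean speed in mm/s.
- move_j(angles): joint-space move.
- grip(opening, squeeze=None): finger opening in mm; squeeze is the grip in N (None keeps the last); returns when the fingers have stopped.
- wait(seconds).
- solve_ik(position, orientation): joint angles nearest the present ones, or None.
- get_obs(): the state.
- get_image(name): name is "side" or "top"; returns the picture (480x640x3 uint8, red, green, blue); there is no depth.
- get_calibration(name): a dict with "fx", "fy", "cx", "cy" (pixels), "D" ([k1, k2, p1, p2, k3] as OpenCV has them; the pictures are not rectified), "R" (3x3) and "t" (3): a world point X has camera coordinates R X + t. Camera axes: x right, y down, z forward; pixel columns grow to the right and rows downward; lengths in mm; the calibration is good to about 2 mm. A picture is of the moment at which its call begins. get_calibration takes no time and is no camera call.
A pose or a line that the arm cannot do raises Unreachable and nothing moves.
- sign_off(): hands the job in; it is judged then, once.
Trained networks look in the newest picture that a camera, given by its name, has taken for a name from the list of things; names that differ only in an ending like _2 or _b are one class to them, and where a whole thing is asked for, a point or a joint stands for the part that bears it (a point fixed in the world has none). Each returns a list of dicts, best first, with "score" (0 to 1); they miss things now and then, are a little off and sometimes report something else, mostly with a low value. They report only what shows in the picture. A call takes as long as a camera call.
- spot_in(name, camera): "extent" ([centre column, centre row, width, height] in pixels, round what is visible of it).
- regions_of(name, camera): "region" (480x640 bool, what is visible of it) and "extent" ([centre column, centre row, width, height] in pixels, round what is visible of it).
The state is a dict: "t": time; "joint_pos": joint angles; "qvel": joint speeds; "effort": joint torques, N m; "tcp_pos": TCP position; "ee_rot": TCP orientation; "wrist_force": force on the tool from outside, world axes, zero at the start; "moment": the same for the moment, N m; "grip_width": finger opening in mm; "grip_force": force on a finger pad.
Only numpy, scipy, OpenCV 4.12 (cv2) and the standard library are available. Lean on these libraries where they do the work, as an engineer would, in place of code of your own. Each camera call takes 0.05 s, during which the arm holds its last target. There are 200 camera calls.

## Task

Push the tall, heavy crate of check weights across the bench until it stands home in the steel corner stop, snug and square against both bars, then let go of it. Push it low, near its base, with the fingertips, so that it slides without tipping; do not lift it, and keep your fingers off its blue lid and handle. Do not disturb the three gauges standing nearby.

Things in the scene. Friction and masses are not known exactly. Their poses are not given: they have to be found in the camera images.
- crate: heavy loose upright plywood crate, about 1.8 kg (varies), 80 mm along x, 100 mm along y; flat vertical sides from 6 to 112 mm height, blue lid to 140 mm, handle to 169 mm. Stands on four corner feet. Origin: centre of its underside, on the bench; z up; axes start within 0.3 rad of the corner stop's. Sliding it takes up to about 16 N; pushed above about 50 mm height it may tip.
- crate_lid: blue lid fixed on the crate, 80 x 100 x 28 mm, with a steel bail handle (10 mm bar along y, 68 mm long, top 57 mm above this origin). Origin: centre of the lid's underside, 112 mm above the crate's origin. Not to be touched.
- corner_stop: fixed L of two steel bars, 22 mm wide and high. Origin: inner corner of the L at bench level. One bar's inner face is the plane x = 0 of this frame, from y = 0 to +178 mm; the other's is the plane y = 0, from x = 0 to -170 mm. The L opens to the left. The crate starts at negative x, positive y, clear of both bars; home, its centre is at x = -40, y = +50 mm here, axes parallel to these.
- stepped_shaft: bystander: stepped steel shaft standing upright beyond the corner stop, 38 mm diameter, 87 mm high; origin: centre of its underside
- plug_gauge: bystander: steel plug gauge standing upright on the near right of the corner stop, 25 mm diameter, 64 mm high; origin: centre of its underside
- ring_gauge: bystander: steel ring gauge lying flat to the right of the corner stop, 66 mm diameter, 22 mm high; origin: centre of its underside

How it is judged:
By the outcome, as a careful person would: the job done as asked, in the order asked, and still so for the second after the job is handed in, with the robot touching nothing.
It also fails if it takes over 72 s, if anything falls off the work surface, if the arm or the gripper's body presses on something with over 40 N, if the wrist force passes 120 N, or if a joint passes its speed limit or range.

## Working session

There is one attempt and no reset: what is moved stays moved. The work goes in short steps, each a Python script; the robot and the scene stay as the last script left them, time stands still between calls to the robot, and variables do not carry over. Pictures are saved under pics/ and viewed, at most 10 in all, crops included, and the job is handed in when it is done.

```bash
mkdir -p pics; ls; python3 - <<'E'
from station import *
import cv2,numpy as np
np.set_printoptions(precision=3,suppress=True)
for n in("top","side"):
    im=get_image(n); cv2.imwrite(f"pics/{n}0.png",im[:,:,::-1]); print(n,get_calibration(n))
    for k in("crate","crate_lid","corner_stop","stepped_shaft","plug_gauge","ring_gauge"):
        print(k,[(round(d["score"],2),np.round(d["extent"])) for d in spot_in(k,n)][:2])
o=get_obs();print(o)
E
```

```text
pics
top {'fx': 564.9030455447552, 'fy': 564.9030455447552, 'cx': 319.47346838452415, 'cy': 240.72237086917335, 'D': array([-0.177,  0.   ,  0.   ,  0.   ,  0.   ]), 'R': array([[-0.138, -0.99 , -0.002],
       [-0.97 ,  0.135, -0.201],
       [ 0.199, -0.026, -0.98 ]]), 't': array([-80.821, 598.4  , 833.371])}
crate [(0.71, array([226., 213.,  88.,  93.]))]
crate_lid [(0.56, array([224., 208.,  80.,  90.]))]
corner_stop [(0.81, array([280., 251., 103., 156.]))]
stepped_shaft [(0.55, array([260., 143.,  23.,  36.]))]
plug_gauge [(0.45, array([362., 348.,  19.,  13.]))]
ring_gauge [(0.8, array([403., 295.,  43.,  44.]))]
side {'fx': 521.1578360314027, 'fy': 521.1578360314027, 'cx': 325.5048806977025, 'cy': 243.6376867593283, 'D': array([-0.053,  0.   ,  0.   ,  0.   ,  0.   ]), 'R': array([[-0.849, -0.528, -0.007],
       [-0.207,  0.344, -0.916],
       [ 0.486, -0.776, -0.401]]), 't': array([420.002, 261.841, 481.837])}
crate [(0.92, array([252., 277.,  76., 119.]))]
crate_lid [(0.86, array([251., 247.,  76.,  60.]))]
corner_stop [(0.71, array([321., 320.,  68.,  85.])), (0.25, array([413., 273.,  37.,  25.]))]
stepped_shaft []
plug_gauge [(0.95, array([439., 294.,  14.,  44.]))]
ring_gauge [(0.66, array([416., 273.,  39.,  28.]))]
{'t': 0.7, 'joint_pos': array([56.656, 12.427, 92.439,  0.002, 75.132, -6.43 ]), 'qvel': array([-0.055, -0.039,  0.048, -0.055,  0.052, -0.036]), 'effort': array([  0.   , -39.674, -30.416,  -0.   ,   0.001,  -0.   ]), 'tcp_pos': array([282.91 , 557.341, 208.525]), 'ee_rot': array([179.998,  -0.002, 153.086]), 'wrist_force': array([ 0.319, -0.893, -0.042]), 'moment': array([-0.021,  0.027, -0.048]), 'grip_force': 0.0, 'grip_width': 85.41082373523628}
```

View pics/top0.png

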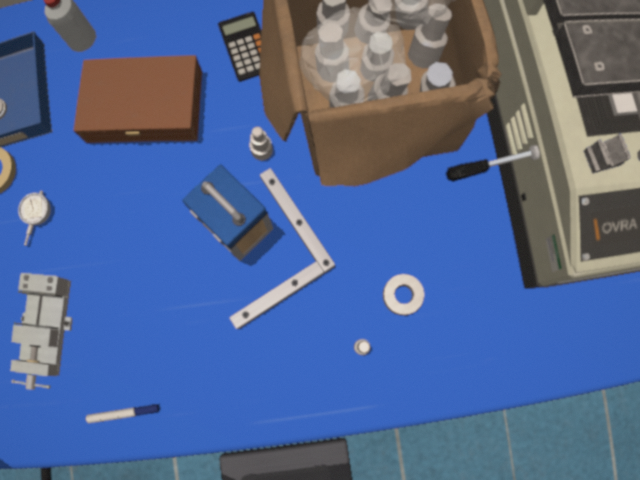

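View pics/side0.png

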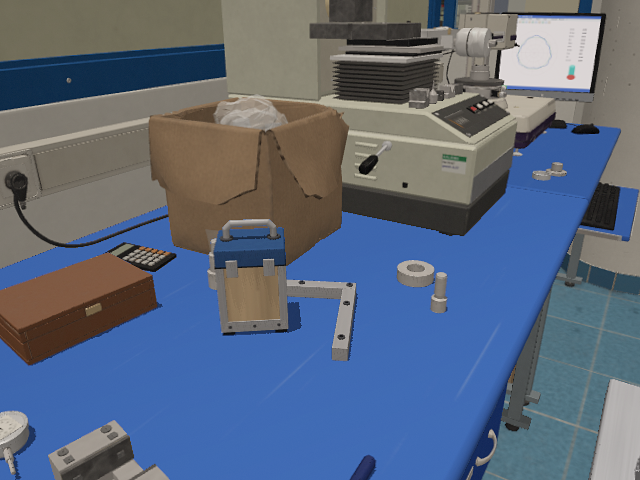

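The top view shows the crate at about (226,213), the L's corner at about (333,266), and the bar ends at about (268,172) and (237,322). In the side view the crate stands left of the L and hides part of the far bar. Next I'll fit silhouettes in both views.

```bash
cat > h.py <<'E'
from station import *
import cv2,numpy as np
from scipy.optimize import minimize
np.set_printoptions(precision=2,suppress=True)
C={n:get_calibration(n) for n in("top","side")}
def proj(P,n):
    c=C[n];K=np.array([[c["fx"],0,c["cx"]],[0,c["fy"],c["cy"]],[0,0,1.]])
    return cv2.projectPoints(np.asarray(P,float).reshape(-1,1,3),cv2.Rodrigues(np.array(c["R"]))[0],np.array(c["t"],float),K,np.array(c["D"],float))[0][:,0]
def box(x0,x1,y0,y1,z0,z1): return np.array([[x,y,z] for x in(x0,x1) for y in(y0,y1) for z in(z0,z1)],float)
CR=[box(-40,40,-50,50,0,140),box(-5,5,-34,34,112,169)]
ST=[box(0,22,-22,178,0,22),box(-170,22,-22,0,0,22)]
def T(p,P): # p = x,y,yaw(rad)
    c,s=np.cos(p[2]),np.sin(p[2]);P=np.asarray(P,float);return np.c_[p[0]+c*P[:,0]-s*P[:,1],p[1]+s*P[:,0]+c*P[:,1],P[:,2]]
def render(p,model,n):
    m=np.zeros((1920,2560),np.uint8)
    for b in model:
        q=cv2.convexHull((proj(T(p,b),n).astype(np.float32)+.5)*4)
        cv2.fillConvexPoly(m,np.round(q*16).astype(np.int32),255,shift=4)
    return cv2.resize(m,(640,480),interpolation=cv2.INTER_AREA)/255.
def masks(name,cams):
    out={}
    for n in cams:
        get_image(n);r=regions_of(name,n)
        if r: out[n]=r[0]["region"].astype(float)
    return out
def fit(p0,model,M,occ={}):
    def cost(v):
        p=[v[0],v[1],v[2]/100]
        s=0
        for n,m in M.items():
            r=render(p,model,n)*(1-occ.get(n,0));s+=np.abs(r-m).sum()/m.sum()
        return s
    v0=np.array([p0[0],p0[1],p0[2]*100])
    for st in(15,4):
        S=np.vstack([v0]+[v0+st*e for e in np.eye(3)])
        r=minimize(cost,v0,method="Nelder-Mead",options=dict(initial_simplex=S,xatol=.05,fatol=1e-5,maxiter=90));v0=r.x
    return np.array([v0[0],v0[1],v0[2]/100]),r.fun
def bench(u,n,z=0):
    c=C[n];K=np.array([[c["fx"],0,c["cx"]],[0,c["fy"],c["cy"]],[0,0,1.]])
    q=cv2.undistortPoints(np.array([[u]],float),K,np.array(c["D"]))[0,0]
    R=np.array(c["R"]);o=-R.T@c["t"];d=R.T@[q[0],q[1],1];return o+d*(z-o[2])/d[2]
def inS(s,p): # p in stop frame
    c,sn=np.cos(s[2]),np.sin(s[2]);d=np.array(p[:2])-s[:2];return np.array([c*d[0]+sn*d[1],-sn*d[0]+c*d[1],np.degrees(p[2]-s[2])])
E
cat > m1.py <<'E'
from h import *
k=bench((325,262),"top",22);a=bench((268,172),"top",22);print(k,a)
th=np.arctan2(*(a-k)[1::-1])-np.pi/2
Mc=masks("crate",("top","side"));Ms=masks("corner_stop",("top","side"))
c0=bench((224,208),"top",140)
for cams in(("top","side"),("top",),("side",)):
    M={n:Mc[n] for n in cams if n in Mc}
    p,f=fit([c0[0],c0[1],th],CR,M);
    s,g=fit([k[0],k[1],th],ST,{n:Ms[n] for n in cams if n in Ms},Mc) 
    print(cams,p,f,s,g,inS(s,p))
    if len(cams)==2: np.save("s.npy",s);P=p;S=s
for n in C:
    im=get_image(n)[:,:,::-1].copy()
    for p,m in((P,CR),(S,ST)):
        r=(render(p,m,n)>.5).astype(np.uint8)
        cv2.drawContours(im,cv2.findContours(r,0,1)[0],-1,(0,255,255),1)
    C[n]["im"]=cv2.resize(im[110:380,170:440],(400,400))
cv2.imwrite("pics/fit.png",np.hstack([C[n]["im"] for n in C]))
for k in("stepped_shaft","plug_gauge","ring_gauge"):
    d=spot_in(k,"top")
    if d: print(k,inS(S,bench(d[0]["extent"][:2],"top",22 if k[0]=="r" else 40)))
E
python3 m1.py
```

```text
[ 552.87 -167.68   22.  ] [719.83 -93.26  22.  ]
('top', 'side') [640.53 -27.31  -0.92] 0.10983440417523666 [ 558.99 -154.17   -1.12] 0.1396389006780128 [-79.15 128.37  11.69]
('top',) [639.72 -27.73  -0.92] 0.04578928149865403 [ 558.15 -153.9    -1.13] 0.07772740315638452 [-78.68 127.99  11.88]
('side',) [645.79 -33.6   -0.94] 0.05095649599089868 [ 559.63 -155.46   -1.13] 0.04763619990995047 [-73.02 130.15  10.93]
stepped_shaft [  30.58  215.02 2356.22]
plug_gauge [ -18.6  -155.87 2356.22]
ring_gauge [  85.82 -125.94 1324.89]
```

View pics/fit.png

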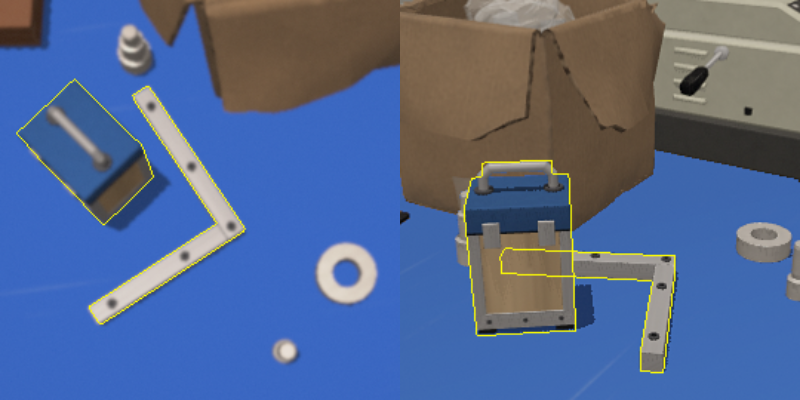

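The fit is good to a few mm: in the stop frame the crate is at about (-77, 129), yaw +11.5°. The plan has three pushes:
1. Push +x with two tilted fingertips on the -x face, which also squares the crate.
2. Push -y with the back of the open finger, tool vertical.
3. Push +x again, into bar A.

First I'll check reach and clearance.

```bash
cat >> h.py <<'E'
from scipy.spatial.transform import Rotation as Ro
s=np.array([558.8,-154.5,-1.125])
def W(x,y,z): return T(s,[[x,y,z]])[0]
def att(push,tilt,ydir): # push, ydir: angles (deg) in stop frame
    o=np.degrees(s[2]);d=lambda a:np.array([np.cos(np.radians(a+o)),np.sin(np.radians(a+o)),0])
    z=d(push)*np.sin(np.radians(tilt))-np.array([0,0,1])*np.cos(np.radians(tilt));y=d(ydir)
    return Ro.from_matrix(np.c_[np.cross(y,z),y,z]).as_euler("xyz",degrees=True)
E
python3 - <<'E'
from h import *
import station
print("go",getattr(station,"grasp_offset",None))
for z in(0,100,200): print("flap",z,inS(s,bench((287,138),"top",z)),inS(s,bench((262,70),"top",z)), "boxcorner",inS(s,bench((325,183),"top",z)))
for z in (40,60): print("case",inS(s,bench((192,130),"top",z)))
for yd in(90,-90):
  for z in(250,20):
    for t in(30,40): print("x",yd,z,t,solve_ik(W(-150,134,z),att(0,t,yd)))
    print("y",yd,z,[solve_ik(W(-48,y,z),att(0,0,yd)) for y in(250,160)])
# tool length: wrist-centred tilt
p=W(-150,134,250);q=np.array(solve_ik(p,att(0,0,90)))
best=[]
for L in range(120,320,5):
    e=att(0,20,90);zd=Ro.from_euler("xyz",e,degrees=True).as_matrix()[:,2]
    r=solve_ik(p+[0,0,L]+L*zd,e)
    if r is not None: best.append((np.abs(np.array(r)[:3]-q[:3]).max(),L))
print(sorted(best)[:2])
E
```

```text
go 18.700000000000003
flap 0 [ 78.28 214.08  64.46] [112.55 353.64  64.46] boxcorner [ 88.13 107.36  64.46]
flap 100 [  61.3   176.93 5794.04] [  91.91  301.59 5794.04] boxcorner [  70.1    81.61 5794.04]
flap 200 [   44.31   139.78 11523.61] [   71.27   249.54 11523.61] boxcorner [   52.06    55.85 11523.61]
case [ -56.2   303.44 2356.29]
case [ -56.75  293.69 3502.2 ]
x 90 250 30 [ 11.9    6.56  99.41 -31.27  69.41  -3.6 ]
x 90 250 40 [ 16.51   7.88 101.6  -42.68  69.48   6.19]
y 90 250 [array([ -5.51,  27.83,  68.14,   0.  ,  84.03, -31.06]), array([ -9.41,  17.87,  81.32,   0.  ,  80.81, -34.96])]
x 90 20 30 [ 11.9   23.93 106.2  -39.66  49.58  12.6 ]
x 90 20 40 [ 16.51  26.93 106.64 -52.59  53.05  26.45]
y 90 20 [array([ -5.51,  39.05,  76.99,   0.  ,  63.95, -31.06]), array([ -9.41,  30.72,  90.01,   0.  ,  59.26, -34.96])]
x -90 250 30 None
x -90 250 40 None
y -90 250 [None, array([ -9.41,  17.87,  81.32,  -0.  ,  80.81, 145.04])]
x -90 20 30 None
x -90 20 40 None
y -90 20 [None, array([ -9.41,  30.72,  90.01,  -0.  ,  59.26, 145.04])]
[(np.float64(0.3470835088009876), 315), (np.float64(0.4887519243562286), 310)]
```

```bash
cat >> h.py <<'E'
def dirv(a):
    a=np.radians(a)+s[2];return np.array([np.cos(a),np.sin(a)])
def push(x,y,z,ang,dist,step=4,speed=30,stop=22):
    """push from stop-frame (x,y) along ang (0=+x,-90=-y); returns travel"""
    base=np.array(get_obs()["wrist_force"])[:2];u=np.array([np.cos(np.radians(ang)),np.sin(np.radians(ang))]);d=0;L=[]
    while d<dist-1e-6:
        d=min(d+step,dist);move_l(W(x+u[0]*d,y+u[1]*d,z),speed=speed)
        o=get_obs();f=-(np.array(o["wrist_force"])[:2]-base)@dirv(ang);L.append((round(d,1),round(float(f),1)))
        if f>stop: break
    print(L,"t",round(o["t"],1),"wf",np.array(o["wrist_force"]));return d
def look(save=None,cams=("top","side"),near=None):
    P=[]
    M=masks("crate",cams);p,f=fit(near,CR,M);print("crate in stop",inS(s,p),f)
    if save: cv2.imwrite(f"pics/{save}.png",np.hstack([cv2.resize(get_image(n)[110:380,170:440,::-1],(400,400)) for n in C]))
    return p
E
python3 - <<'E'
from h import *
e=att(0,35,90)
print([solve_ik(W(-48,y,z),att(-90,35,yd)) for yd in(0,180) for y in(215,105) for z in(250,15)])
grip(45)
goto(W(-165,130,250),e)
move_l(W(-165,130,15),speed=200)
print(get_obs()["t"],get_obs()["wrist_force"])
d=push(-165,130,15,0,45,step=5)
look("a",near=[640,-28,-.92])
E
```

```text
[array([ -0.48,  49.3 ,  41.86, -16.88, 119.92,  59.6 ]), array([ -0.48,  59.93,  49.01, -14.95, 102.81,  64.81]), array([ -3.93,  34.69,  64.54, -17.62, 111.2 ,  58.61]), array([ -3.93,  47.74,  70.38, -16.42,  93.12,  64.24]), array([  -0.48,   49.3 ,   41.86,  -16.88,  119.92, -120.4 ]), array([  -0.48,   59.93,   49.01,  -14.95,  102.81, -115.19]), array([  -3.93,   34.69,   64.54,  -17.62,  111.2 , -121.39]), array([  -3.93,   47.74,   70.38,  -16.42,   93.12, -115.76])]
5.225 [ 0.57 -0.09  0.44]
[(5, -0.1), (10, 0.1), (15, 1.1), (20, 0.5), (25, 0.9), (30, 0.8), (35, 0.0), (40, 0.2), (45, 0.1)] t 8.1 wf [ 0.2  -0.21 -0.  ]
crate in stop [-79.26 127.86  11.9 ] 1.2924609304984744
```

View pics/a.png

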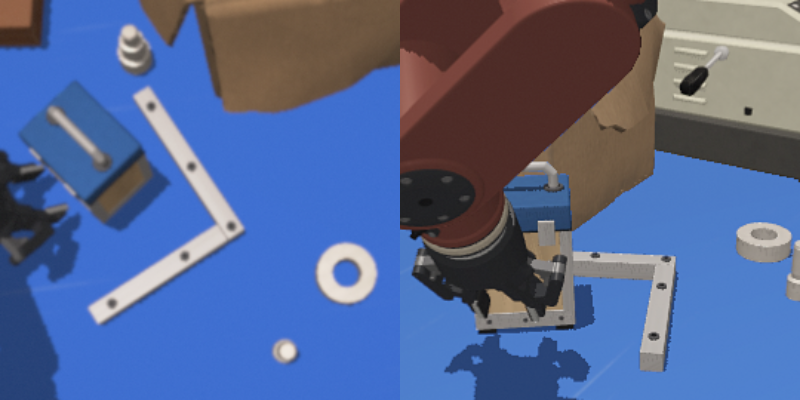

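In the top view (crop, left panel) the fingertips are just short of the crate's left face at about (60,210), and the gripper body is clear of the lid. I'll keep pushing.

```bash
python3 - <<'E'
from h import *
d=push(-120,130,15,0,33,step=3)
look("b",cams=("top",),near=[640,-40,-1.1])
E
```

```text
[(3, 3.4), (6, 6.8), (9, 8.6), (12, 7.7), (15, 7.1), (18, 7.7), (21, 8.0), (24, 7.8), (27, 6.1), (30, 7.6), (33, 7.1)] t 11.1 wf [ 0.72  9.11 -0.97]
crate in stop [-57.28 123.48   2.3 ] 0.04130003861500836
```

View pics/b.png

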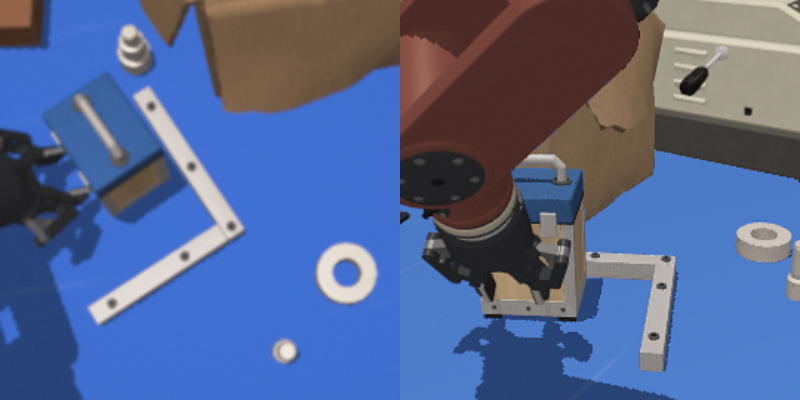

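The crate is squaring up, with yaw now about 2°. I'll push a little more, then move round to the +y face.

```bash
python3 - <<'E'
from h import *
push(-87,130,15,0,6,step=3)
move_l(W(-125,130,15),speed=120); move_l(W(-150,130,280),speed=250)
p=look(cams=("top","side"),near=[640,-40,-1.1])
x=inS(s,p)[0]
grip(30)
e=att(-90,35,0)
for z in(290,270,250):
    if solve_ik(W(x,215,z),e) is not None: break
goto(W(x,215,z),e)
move_l(W(x,215,15),speed=200)
print(x,z)
push(x,215,15,-90,55,step=4)
look("c",cams=("top",),near=p)
E
```

```text
[(3, -0.1), (6, 0.5)] t 11.8 wf [ 0.44  9.75 -1.27]
crate in stop [-52.54 122.32   0.83] 0.10658685755883432
-52.53708501293629 290
[(4, 0.5), (8, 0.4), (12, -0.5), (16, 0.7), (20, 0.7), (24, 0.3), (28, -0.7), (32, 0.3), (36, -0.1), (40, 0.4), (44, -0.8), (48, 3.2), (52, 7.9), (55, 9.8)] t 20.5 wf [ 8.85  3.99 -1.43]
crate in stop [-52.21 118.68   0.65] 0.038475719018705445
```

View pics/c.png

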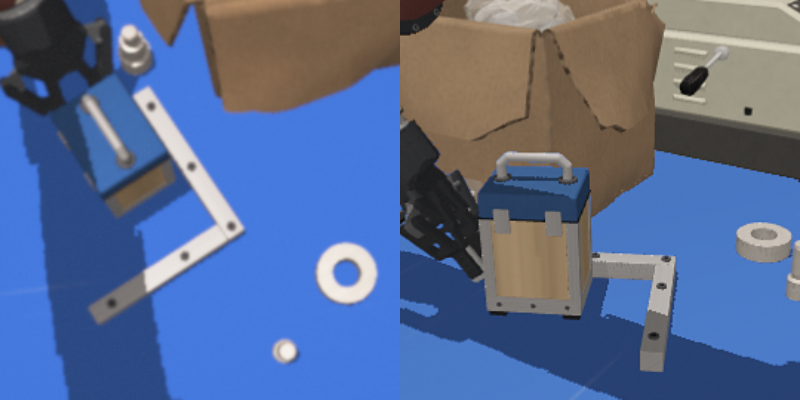

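Contact on the +y face is good: yaw is about 0.7° and the gripper is clear of the shaft. I'll push on until it meets bar B.

```bash
python3 - <<'E'
from h import *
x,y=-52.5,160
d=push(x,y,15,-90,58,step=6)
if d>=58: d+=push(x,y-58,15,-90,22,step=1.5,speed=20,stop=15)
print("end y",y-d)
look("d",cams=("top","side"),near=[s[0]+20,s[1]+85,s[2]])
E
```

```text
[(6, -1.1), (12, -0.8), (18, -0.7), (24, -1.5), (30, -1.9), (36, -1.1), (42, -1.3), (48, -1.3), (54, -1.3), (58, -1.4)] t 24.1 wf [ 7.75  3.21 -1.31]
[(1.5, 1.6), (3.0, 1.1), (4.5, 2.0), (6.0, 1.7), (7.5, 2.1), (9.0, 0.8), (10.5, 2.4), (12.0, 2.5), (13.5, 4.4), (15.0, 7.6), (16.5, 10.7), (18.0, 12.9), (19.5, 15.8)] t 27.4 wf [21.74 10.61 -3.21]
end y 82.5
crate in stop [-52.12  49.74   0.4 ] 0.11567191781945879
```

View pics/d.png

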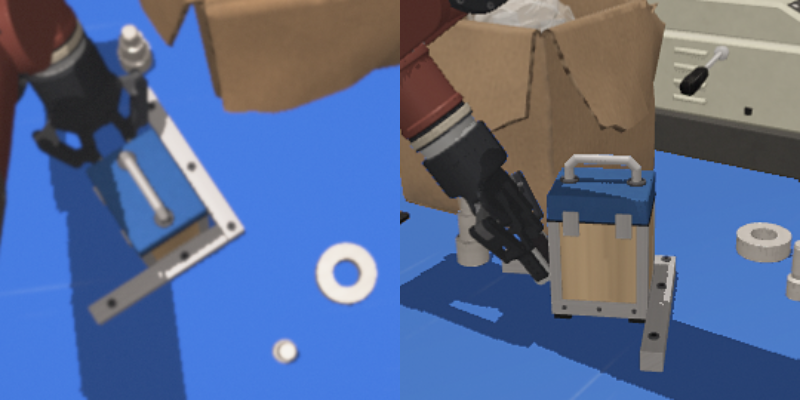

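The crate is seated on bar B (y≈49.7) and about 12 mm from bar A. Next is the +x push.

```bash
python3 - <<'E'
from h import *
move_l(W(-52.5,150,15),speed=120); move_l(W(-52.5,180,290),speed=250)
look(cams=("top","side"),near=[s[0]+20,s[1]+85,s[2]])
grip(45)
goto(W(-150,53,280),att(0,35,90)); move_l(W(-135,53,15),speed=220)
push(-135,53,15,0,43,step=8)
d=push(-92,53,15,0,50,step=1.5,speed=25,stop=24); print("end x",-92+d)
look("e",cams=("top",),near=[s[0]+28,s[1]+58,s[2]])
E
```

```text
crate in stop [-51.94  49.93   0.27] 0.11206955821341978
[(8, 0.2), (16, 0.4), (24, -0.4), (32, 1.0), (40, -0.1), (43, -0.6)] t 34.9 wf [ 0.87 -0.47  0.15]
[(1.5, -0.2), (3.0, 1.4), (4.5, 0.1), (6.0, 0.9), (7.5, 0.6), (9.0, 1.2), (10.5, 7.3), (12.0, 13.6), (13.5, 16.0), (15.0, 16.7), (16.5, 16.5), (18.0, 16.7), (19.5, 17.2), (21.0, 17.8), (22.5, 16.9), (24.0, 23.0), (25.5, 31.2)] t 39.1 wf [-15.69  26.22  16.82]
end x -66.5
crate in stop [-40.93  51.32   0.14] 0.03746226737013413
```

View pics/e.png

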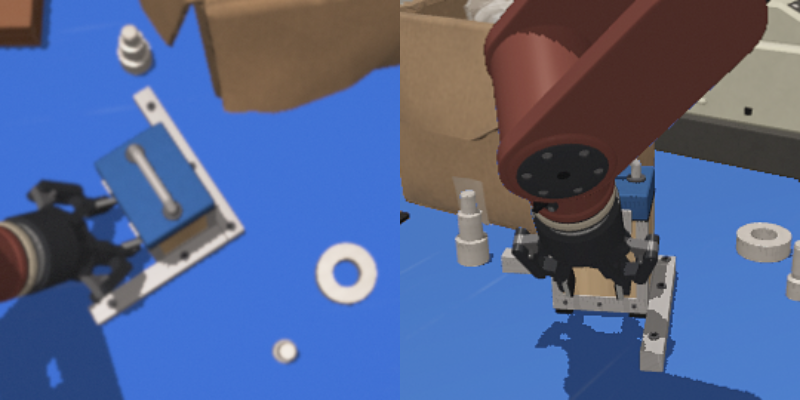

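It has met bar A: the force stepped up from 17 to 31 N. I'll back off and measure the crate with the arm clear.

```bash
python3 - <<'E'
from h import *
move_l(W(-74,53,15),speed=40);print(get_obs()["wrist_force"])
move_l(W(-135,53,18),speed=120); move_l(W(-150,70,290),speed=250)
n=[s[0]+28,s[1]+58,s[2]]
look(cams=("top","side"),near=n);look(cams=("top",),near=n);look("f",cams=("side",),near=n);print(get_obs()["t"])
im=np.hstack([get_image("top")[180:300,225:345,::-1],get_image("side")[190:310,255:375,::-1]])
cv2.imwrite("pics/f.png",cv2.resize(im,(800,400),interpolation=cv2.INTER_CUBIC))
E
```

```text
[ 0.07 -0.5  -0.24]
crate in stop [-41.52  50.46  -0.49] 0.09795415724202358
crate in stop [-41.87  50.48   0.07] 0.04364973771093999
crate in stop [-37.09  51.53  -0.47] 0.04909888483695364
42.0333
```

View pics/f.png

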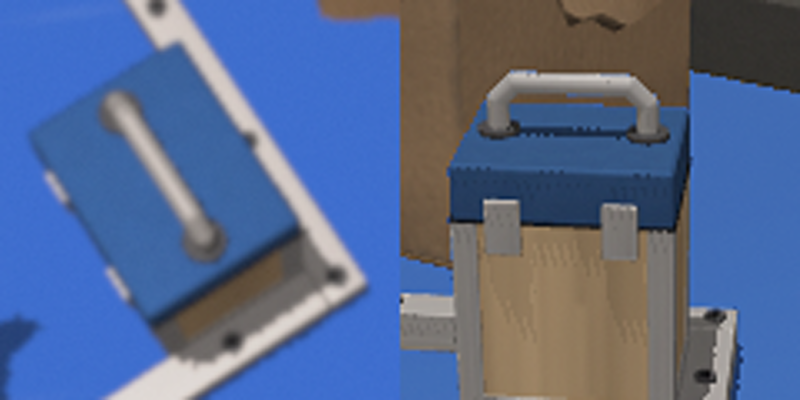

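The crate stands against both bars to within measurement error. One last light -y nudge will make it snug, since the x push may have opened a small gap there.

```bash
python3 - <<'E'
from h import *
grip(30)
e=att(-90,35,0)
goto(W(-48,170,290),e); move_l(W(-48,135,15),speed=220)
push(-48,135,15,-90,25,step=12.5,speed=60)
d=push(-48,110,15,-90,40,step=1.5,speed=25,stop=21); print("end y",110-d)
move_l(W(-48,135,15),speed=80); move_l(W(-48,170,290),speed=250)
n=[s[0]+28,s[1]+58,s[2]]
look("g",cams=("top","side"),near=n);look(cams=("top",),near=n);print(get_obs()["t"])
for k in("stepped_shaft","plug_gauge","ring_gauge"):
    d=spot_in(k,"top")
    if d: print(k,inS(s,bench(d[0]["extent"][:2],"top",22 if k[0]=="r" else 40))[:2])
E
```

```text
[(12.5, 0.4), (25.0, -0.2)] t 45.5 wf [-0.42 -0.2   0.2 ]
[(1.5, 0.1), (3.0, 0.9), (4.5, 0.7), (6.0, 1.1), (7.5, 0.4), (9.0, 0.1), (10.5, 0.5), (12.0, 1.1), (13.5, -0.2), (15.0, 2.8), (16.5, 5.4), (18.0, 8.5), (19.5, 11.0), (21.0, 12.1), (22.5, 14.6), (24.0, 17.1), (25.5, 19.5), (27.0, 22.8)] t 50.0 wf [18.84 12.45 -2.75]
end y 83.0
crate in stop [-41.65  49.6   -0.06] 0.11052997429185554
crate in stop [-41.38  50.59   0.13] 0.040793595544726766
52.5083
stepped_shaft [ 29.19 214.89]
plug_gauge [ -21.28 -154.18]
ring_gauge [  85.23 -127.72]
```

View pics/g.png

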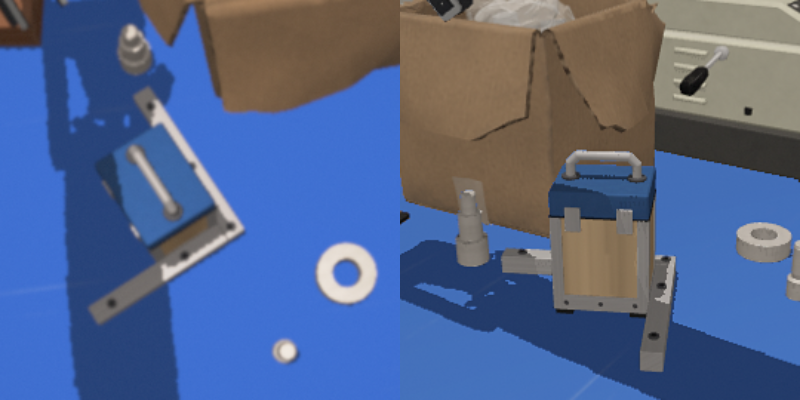

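The crate stands square in the corner, the gauges haven't moved, and the arm is clear. Time is 52.5 s, so I'm handing in.

```bash
python3 -c "
from station import *
print(sign_off())"
```

```text
the job is handed in; nothing more can be done
None
```

The crate is home in the corner stop, square and against both bars as far as the cameras can tell (about 2 mm); it was pushed low and released, the lid and gauges were not disturbed, and the job was handed in at about 52 s.

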